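# Weighted kit case as a tablet stand at the microscope bench

### The arm

A 7-joint arm with a two-finger parallel gripper is mounted at the origin on the work surface. World frame = base frame: x ahead of the robot, y to its left, z up, the work surface at z = 0. Lengths are in m, angles in rad, forces in N, time in s.
With the tool pointing down it reaches from about 0.425 to 0.95 m from the base axis. Payload 4.7 kg.
Tool frame: the origin (TCP) lies midway between the tips of the shut fingers; the grasp point (between the pads) lies 19 mm behind it; z points along the fingers, y is the line along which they close (so a half turn about z gives the same grasp; the last joint's range is limited). The gripper opens to 87 mm and grips with 3 to 60 N. Pads are 19 mm wide; open, the fingers measure 117 mm over their backs; the gripper's body (75 mm by 190 mm) begins 51 mm behind the grasp point.
Start: joints at [-1.375, 0.469, -0.049, 1.532, 0.024, 1.141, -0.082], TCP at [0.15, 0.658, 0.223] pointing down, gripper open.
Joint ranges: [-2.59, 2.59], [-0.33, 1.99], [-1.39, 1.29], [0.1, 2.45], [-1.04, 4.18], [0.21, 1.99], [-2.66, 2.66]. Speed limits (rad/s): [2.57, 2.57, 3.14, 3.14, 3.14, 3.14, 3.14].

### API

Orientations are given as a rotation vector (axis times angle).
In Python, from workcell import manip, solve_ik, vision, order, status gives the robot as it stands. Calls block until the motion is done:
- manip.goto(position, orientation): joint-space move of the TCP to a pose.
- manip.line_to(position, ori=None, speed=0.15, force_limit=None): straight line of the TCP; ori=None keeps the orientation; speed is the mean speed in m/s. With force_limit (N) it stops when the force on the tool has changed by that much, and returns True; else False.
- manip.goto_joints(angles): joint-space move.
- manip.move_gripper(opening, f_grip=None): finger opening in m; f_grip is the grip in N (None keeps the last); returns when the fingers have stopped.
- manip.sleep(seconds).
- solve_ik(position, orientation): joint angles nearest the present ones, or None.
- vision.read_camera(name): name is "side" or "top"; returns a dict with "img" (384x512x3 uint8, blue, green, red), "vfov" (degrees; the focal length in pixels is half the picture's height over the tangent of half this angle, whatever the lens; pixels are square), "cx", "cy" (the principal point, pixels), "D" ([k1, k2, p1, p2, k3] as OpenCV has them; the pictures are not rectified), "world_from_camera" (4x4, takes a point from camera to world coordinates). Camera axes: x right, y up, looking along -z (the intrinsics and any distortion apply to the point x, -y, -z); pixel columns grow to the right and rows downward; lengths in m; the calibration is good to about 2 mm. A picture is of the moment at which its call begins. There is no depth.
A pose or a line that the arm cannot do raises manip.IKError and nothing moves.
- order.close_job(): hands the job in; it is judged then, once.
Trained networks look in a picture, given as the dict that the camera call returned (one of the last four; its "shot" number tells which), for a name from the list of things; names that differ only in an ending like _2 or _b are one class to them, and where a whole thing is asked for, a point or a joint stands for the part that bears it (a point fixed in the world has none). Each returns a list of dicts, best first, with "conf" (0 to 1); they miss things now and then, are a little off and sometimes report something else, mostly with a low value. They report only what shows in the picture. A call takes as long as a camera call. They do not tell look-alikes from the thing itself.
- vision.trace(picture, thing): "pixels" (384x512 bool, what is visible of it) and "location" ([column, row] in pixels, amid what is visible of it).
- vision.spot_point(picture, thing): "location" ([column, row] in pixels: a listed point, or the origin of a listed thing).
Readings, each from a call of its own:
- status.read_t(): time.
- status.read_joints(): joint angles.
- status.read_dq(): joint speeds.
- status.read_joint_torque(): joint torques, N m.
- status.read_tcp_pos(): TCP position.
- status.read_orientation(): TCP orientation.
- status.read_ft_force(): force on the tool from outside, world axes, zero at the start.
- status.read_torque(): the same for the moment, N m.
- status.read_opening(): finger opening in m.
- status.read_finger_force(): force on a finger pad.
Only numpy, scipy, OpenCV 4.12 (cv2) and the standard library are available. Lean on these libraries where they do the work, as an engineer would, in place of code of your own. Each camera call takes 0.05 s, during which the arm holds its last target. There are 200 camera calls.

### The job

Make a tablet stand on the rubber mat: lift the grey kit case off the bench to find out which of its two ends is the heavy one, then stand the case upright on the mat, heavy end down. Then take the tablet out of its rack and lean it against the standing case, portrait with the same short edge down as in the rack, that edge on the mat and the screen facing away from the case and tipped slightly up. Leave everything standing still, and do not disturb the beaker, the ruler or the orange marker.

Things in the scene. Friction and masses are not known exactly. Their poses are not given: they have to be found in the camera images.
- case: Grey plastic kit case, a closed plain box 130 mm long (x), 44 wide (y), 70 high (z), 0.5 to 0.65 kg, lying loose on the bench, z up. Origin: centre of its underside. Ballast hidden inside makes one end heavier, +x or -x by chance, unmarked: centre of mass 19 to 25 mm from the middle, at mid width and height. Flat end faces (44 x 70), stable on either. Each side face (+y, -y) carries three studs.
- case_center (a point): Geometric centre of the kit case (35 mm above its underside); axes as the case.
- studs_mid (a point): Midpoint of the case's middle stud pair (case x 0, y 0, z 60 mm). All studs are dark steel discs 18 mm across, 6 mm proud of the side faces (56 mm over a pair), swivelling freely about the case's y. Held by this pair the case hangs like a pendulum, heavy end about 40 degrees down; lowered straight down it can jam on that end's lower corner: let it down in an arc about the corner.
- studs_neg (a point): Midpoint of the stud pair near the case's -x end (case x -48, y 0, z 35 mm). Held by this pair the case swings until its length is upright, its +x end down, this pair 113 mm above the lower end face. 17 mm of the case is then above the pair's axis.
- studs_pos (a point): Midpoint of the stud pair near the case's +x end (case x 48, y 0, z 35 mm). As the other end pair, but the -x end hangs down.
- mat: Black rubber mat, fixed, 220 mm (its x) by 200 mm (its y), 3 mm thick. Origin: centre of its underside, on the bench; its top is 3 mm higher.
- tablet: Tablet, a stiff black slab 10 mm thick (its x), 120 mm wide (its y), 180 mm tall (its z), 0.3 kg. Origin: centre of its lower short edge face. The screen is on its -x face. It stands upright (z up) in the rack, loose, its lower edge 10 mm above the bench.
- rack: White fixed tablet rack: a base 90 mm (x) by 140 mm (y), 10 mm thick, with two upright walls along y, 8 mm thick, reaching 53 mm above the bench, with a 14 mm slot between them (open at its ends) in which the tablet stands with its thickness along the rack's x, screen towards the rack's -x. Origin: centre of its underside.
- beaker: Bystander: glass beaker, 70 mm across, 90 mm high, loose. Origin: centre of its underside.
- ruler: Bystander: steel rule 160 x 22 x 5 mm lying flat, loose. Origin: centre of its underside.
- marker: Bystander: orange marker pen 105 x 22 x 16 mm lying flat, loose. Origin: centre of its underside.
Not all that is in view belongs to the job. Several things have the shape of the tablet; the one meant has the colours described above.

How it is judged:
By the outcome, as a careful person would: the job done as asked, in the order asked, and still so for the second after the job is handed in, with the robot touching nothing.
It also fails if it takes over 72 s, if anything falls off the work surface, if the arm or the gripper's body presses on something with over 40 N, if the wrist force passes 120 N, or if a joint passes its speed limit or range.

## Working session

There is one attempt and no reset: what is moved stays moved. The work goes in short steps, each a Python script; the robot and the scene stay as the last script left them, time stands still between calls to the robot, and variables do not carry over. Pictures are saved under pics/ and viewed, at most 10 in all, crops included, and the job is handed in when it is done.

```bash
ls; mkdir -p pics
cat > h.py <<'E'
import numpy as np, cv2
from workcell import manip, solve_ik, vision, order, status
def K(p):
    f=p["img"].shape[0]/2/np.tan(np.radians(p["vfov"])/2)
    return np.array([[f,0,p["cx"]],[0,f,p["cy"]],[0,0,1.]])
def ray(p,px):
    u=cv2.undistortPoints(np.array(px,float).reshape(-1,1,2),K(p),np.array(p["D"],float)).reshape(-1,2)
    T=np.array(p["world_from_camera"]); d=np.c_[u[:,0],-u[:,1],-np.ones(len(u))]@T[:3,:3].T
    return T[:3,3],d
def at_z(p,px,z):
    o,d=ray(p,px); return o+d*((z-o[2])/d[:,2])[:,None]
def proj(p,X):
    T=np.array(p["world_from_camera"]); c=(np.array(X,float).reshape(-1,3)-T[:3,3])@T[:3,:3]
    return cv2.projectPoints(c*[1,-1,-1],np.zeros(3),np.zeros(3),K(p),np.array(p["D"],float))[0].reshape(-1,2)
E
python3 - <<'E'
from h import *
np.set_printoptions(precision=3,suppress=True)
t0=status.read_t()
ps={n:vision.read_camera(n) for n in("top","side")}
for n,p in ps.items():
    cv2.imwrite(f"pics/{n}0.png",p["img"]); print(n,p["vfov"],np.array(p["world_from_camera"])[:3])
    for th in "case tablet rack mat beaker ruler marker".split():
        for r in vision.trace(p,th)[:4]:
            m=r["pixels"].astype(np.uint8)
            cs=max(cv2.findContours(m,0,2)[0],key=cv2.contourArea)
            b=cv2.boxPoints(cv2.minAreaRect(cs))
            print(n,th,round(r["conf"],2),np.round(r["location"]),p["img"][r["pixels"]].mean(0).round(),"z0 box",at_z(p,b,0)[:,:2].round(3).tolist())
    for th in "case_center studs_mid studs_neg studs_pos case tablet rack mat".split():
        for r in vision.spot_point(p,th)[:4]: print(n,"spot",th,round(r["conf"],2),np.round(r["location"],1))
print(t0,status.read_t(),status.read_ft_force(),status.read_orientation())
E
```

```text
pics
top 51.46858495544401 [[ 0.016  0.998 -0.063  0.503]
 [-1.     0.017  0.018  0.015]
 [ 0.019  0.063  0.998  1.319]]
top case 0.64 [160. 218.] [85. 82. 82.] z0 box [[0.504, 0.346], [0.554, 0.316], [0.477, 0.193], [0.427, 0.224]]
top tablet 0.75 [351. 223.] [35. 35. 35.] z0 box [[0.498, -0.273], [0.509, -0.455], [0.489, -0.456], [0.478, -0.274]]
top tablet 0.65 [361. 268.] [ 33.  34. 112.] z0 box [[0.364, -0.32], [0.377, -0.327], [0.304, -0.48], [0.291, -0.473]]
top rack 0.83 [340. 219.] [121. 121. 121.] z0 box [[0.53, -0.251], [0.547, -0.396], [0.459, -0.405], [0.443, -0.26]]
top mat 0.74 [352. 222.] [31. 30. 31.] z0 box [[0.495, -0.276], [0.51, -0.455], [0.493, -0.456], [0.478, -0.277]]
top mat 0.68 [238. 212.] [23. 24. 24.] z0 box [[0.617, 0.137], [0.652, -0.068], [0.435, -0.104], [0.401, 0.099]]
top beaker 0.89 [210. 130.] [102. 103.  99.] z0 box [[0.829, 0.154], [0.831, 0.084], [0.75, 0.082], [0.748, 0.152]]
top beaker 0.27 [353. 223.] [37. 37. 37.] z0 box [[0.497, -0.276], [0.514, -0.451], [0.492, -0.453], [0.475, -0.278]]
top ruler 0.83 [278. 140.] [69. 65. 65.] z0 box [[0.
[... 1455 characters left out ...]
509, 0.332]]
side ruler 0.59 [218. 189.] [83. 80. 78.] z0 box [[0.829, -0.102], [0.84, -0.129], [0.68, -0.132], [0.673, -0.105]]
side marker 0.67 [162. 291.] [ 12.  92. 183.] z0 box [[0.77, 0.314], [0.673, 0.262], [0.653, 0.293], [0.747, 0.342]]
side spot case_center 0.79 [270.8 288.4]
side spot studs_mid 0.88 [268. 279.]
side spot studs_mid 0.26 [265.6 301.3]
side spot studs_neg 0.84 [285.3 280.8]
side spot studs_neg 0.58 [175.8 234.4]
side spot case 0.83 [263.8 302.3]
side spot tablet 0.75 [361.7 171. ]
side spot tablet 0.67 [317.2 160.4]
side spot rack 0.92 [318.3 164.9]
side spot mat 0.59 [279.9 228. ]
side spot mat 0.55 [284.1 279.9]
0.0 1.6 [ 0.48  -0.599  0.836] [-0.352 -3.122 -0.   ]
```

View pics/top0.png

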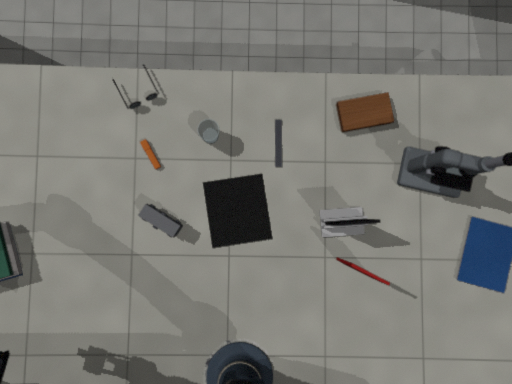

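View pics/side0.png

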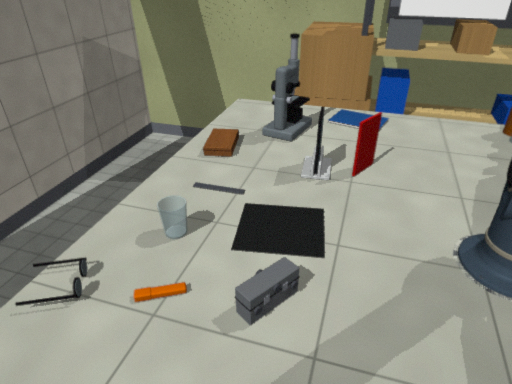

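The top view shows the case at (160,219), the mat at (238,212), the black tablet in its white rack at (345,222), and a red look-alike at (362,270). The side view agrees: case (268,288), tablet edge-on at (319,140), red look-alike at (367,145). The screen side isn't visible yet. Next I fit the poses by silhouette.

```bash
cat >> h.py <<'E'
def box(lo,hi): return np.array([[x,y,z] for x in(lo[0],hi[0]) for y in(lo[1],hi[1]) for z in(lo[2],hi[2])],float)
def disc(x,z,s): return np.array([[x+.009*np.cos(a),s*yy,z+.009*np.sin(a)] for a in np.linspace(0,6.28,12) for yy in(.022,.028)])
CASE=[box((-.065,-.022,0),(.065,.022,.07))]+[disc(x,z,s) for x,z in((0,.06),(.048,.035),(-.048,.035)) for s in(1,-1)]
MAT=[box((-.11,-.1,0),(.11,.1,.003))]
TAB=[box((-.005,-.06,.01),(.005,.06,.19))]
RACK=[box((-.045,-.07,0),(.045,.07,.01)),box((-.015,-.07,0),(-.007,.07,.053)),box((.007,-.07,0),(.015,.07,.053))]
def render(p,parts,q,S=4):
    c,s=np.cos(q[2]),np.sin(q[2]); R=np.array([[c,-s,0],[s,c,0],[0,0,1]])
    m=np.zeros((384*S,512*S),np.uint8)
    for P in parts:
        uv=(proj(p,P@R.T+[q[0],q[1],0])+.5)*S-.5
        cv2.fillConvexPoly(m,cv2.convexHull(np.round(uv*16).astype(np.int32)),1,shift=4)
    return m
from scipy.optimize import minimize
def fit(obs,parts,q0):
    big=[(p,cv2.resize(m.astype(np.uint8),None,fx=4,fy=4,interpolation=cv2.INTER_NEAREST)) for p,m in obs]
    def cost(q):
        r=[(render(p,parts,q),m) for p,m in big]
        return -sum((a&m).sum()/max(1,(a|m).sum()) for a,m in r)/len(r)
    d=np.array([.01,.01,.1]); q0=np.array(q0,float)
    r=minimize(cost,q0,method="Nelder-Mead",options=dict(initial_simplex=np.vstack([q0]+[q0+d*np.eye(3)[i] for i in range(3)]),xatol=2e-4,fatol=1e-4))
    return r.x,-r.fun
def mask(p,th,near):
    r=[a for a in vision.trace(p,th) if np.hypot(*(np.array(a["location"])-near))<25]
    return r[0]["pixels"] if r else np.zeros((384,512),bool)
E
python3 - <<'E'
from h import *
t=vision.read_camera("top"); s=vision.read_camera("side")
def do(n,parts,q0,obs):
    for o in [obs,obs[:1],obs[1:]]: 
        q,f=fit(o,parts,q0); print(n,q.round(4),np.degrees(q[2]).round(1),round(f,3))
do("case",CASE,[.49,.27,1.01],[(t,mask(t,"case",(160,218))),(s,mask(s,"case",(264,292)))])
do("mat",MAT,[.526,.016,-.0],[(t,mask(t,"mat",(238,212))),(s,mask(s,"mat",(280,229)))])
do("rack",RACK+TAB,[.49,-.32,.1],[(t,mask(t,"rack",(340,219))|mask(t,"tablet",(351,223))),(s,mask(s,"rack",(317,167))|mask(s,"tablet",(318,137)))])
im=s["img"][80:200,270:400]; im2=t["img"][190:250,300:400]
cv2.imwrite("pics/c1.png",np.vstack([cv2.resize(im,(520,480),interpolation=2)[:330],cv2.resize(im2,(520,270),interpolation=2)]))
for p,pts in((t,"case_center studs_neg studs_pos".split()),):
  for a in pts:
    for r in vision.spot_point(p,a)[:2]: print(a,r["conf"],at_z(p,[r["location"]],.035).round(3))
print(status.read_t())
E
```

```text
case [0.4893 0.2608 1.0295] 59.0 0.932
case [0.4889 0.2602 1.0048] 57.6 0.937
case [0.4896 0.2614 1.0673] 61.2 0.941
mat [0.5261 0.0184 0.1669] 9.6 0.979
mat [0.5263 0.0179 0.1679] 9.6 0.981
mat [0.5262 0.0188 0.1682] 9.6 0.978
rack [ 0.4942 -0.3266  0.1168] 6.7 0.828
rack [ 0.494  -0.3265  0.1164] 6.7 0.879
rack [ 0.4945 -0.3266  0.1116] 6.4 0.778
case_center 0.74 [[0.493 0.269 0.035]]
case_center 0.42 [[0.769 0.105 0.035]]
studs_neg 0.86 [[0.465 0.226 0.035]]
studs_pos 0.88 [[0.524 0.295 0.035]]
2.25
```

View pics/c1.png

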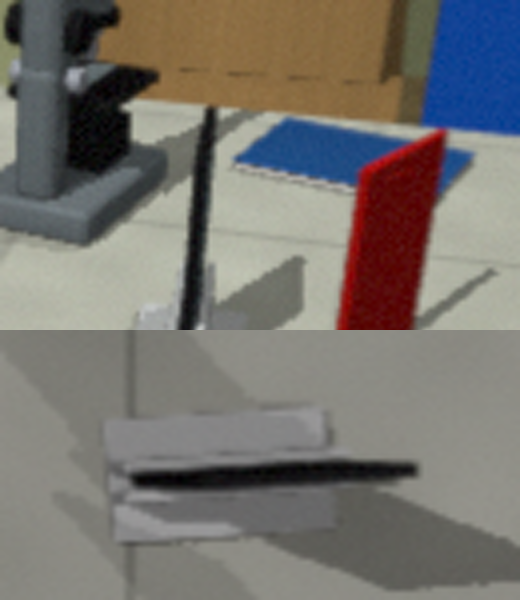

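The crop shows the tablet edge-on in its slot, with no face visible, so I'll check the screen side once it's in hand. Next I grip the -x stud pair, tip that end up a little and weigh it.

```bash
cat >> h.py <<'E'
from scipy.spatial.transform import Rotation as Rn
def down(a,tilt=0):
    "rotvec: tool down, closing line at world yaw a; tilt leans the tool's back (-z) towards +y of the tool"
    y=np.array([np.cos(a),np.sin(a),0]); z=np.array([0,0,-1.])
    R=np.c_[np.cross(y,z),y,z]
    return (Rn.from_matrix(R)*Rn.from_rotvec([tilt,0,0])).as_rotvec()
def force(n=8):
    f=[]
    for _ in range(n): f.append(status.read_ft_force()); manip.sleep(.03)
    return np.mean(f,0)
CX,CY,CA=.4892,.2607,np.radians(59)
U=np.array([np.cos(CA),np.sin(CA),0])
def arc(phi,sgn=1):
    "TCP when the pair at the -sgn end is raised by phi about the far lower corner"
    c,s=np.cos(phi),np.sin(phi); u=sgn*U
    g=np.array([CX,CY,0])+.065*u+u*(-.113*c+.035*s)+np.array([0,0,.113*s+.035*c])
    return g-[0,0,.019]
E
python3 - <<'E'
from h import *
for a in (CA+np.pi/2,CA-np.pi/2):
    q=solve_ik(arc(0)+[0,0,.1],down(a)); print(np.degrees(a),None if q is None else np.round(q,2))
    for b in (99.6,-80.4):
        q=solve_ik([.526,.018,.2],down(np.radians(b))); print(b,None if q is None else np.round(q,2))
a=CA-np.pi/2
q1=solve_ik(arc(0)+[0,0,.1],down(a)); q2=solve_ik(arc(0)+[0,0,.1],down(a+np.pi)); q0=np.array(status.read_joints())
if q1 is None or (q2 is not None and abs(q2[6])<abs(q1[6])): a+=np.pi
o=down(a); print("use",np.degrees(a))
manip.move_gripper(.087,40)
manip.goto(arc(0)+[0,0,.1],o); manip.line_to(arc(0)); f0=force()
manip.move_gripper(.04,40); print(status.read_opening(),status.read_finger_force()); f1=force()
for k in (4,8,12): manip.line_to(arc(np.radians(k)),speed=.05)
manip.sleep(.2); f2=force()
print(f0,f1,f2,"lift load",f0[2]-f2[2],f1[2]-f2[2],status.read_t())
p=vision.read_camera("side"); cv2.imwrite("pics/lift.png",p["img"][180:384,150:400])
E
```

```text
149.0 [-0.47  0.34 -0.07  2.02  0.03  0.79  2.05]
99.6 [-0.52  0.26  0.5   1.93 -0.15  0.98  1.78]
-80.4 [-0.82  0.33  0.89  1.95 -0.3   1.   -1.2 ]
-30.999999999999993 [-0.92  0.36  0.49  2.04 -0.23  0.79 -0.83]
99.6 [-0.52  0.26  0.5   1.93 -0.15  0.98  1.78]
-80.4 [-0.82  0.33  0.89  1.95 -0.3   1.   -1.2 ]
use -30.999999999999993
0.055406670811253916 39.9999294988811
[0.07124918 0.07114667 0.19775318] [ 0.8242814  -1.28062495 -0.26702558] [-0.03862915  0.24852812 -1.92853729] lift load 2.126290472844725 1.6615117058740112 7.8667
```

View pics/lift.png

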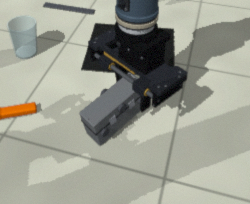

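The opening of 55 mm matches the stud pair. The load of about 2 N fits +x being the heavy end; the other case would give about 4.4 N. I continue the arc to upright, lift, and check the total weight.

Run:
```python
from h import *
for k in range(22,91,10): manip.line_to(arc(np.radians(min(k,90))),speed=.1)
manip.line_to(arc(np.pi/2)+[0,0,.06],speed=.12); manip.sleep(.4); f=force(14)
print("hang",f,status.read_opening(),status.read_t(),np.round(status.read_joints(),2))
p=vision.read_camera("side"); cv2.imwrite("pics/hang.png",p["img"][130:384,150:450])
```

```text
hang [ 0.14461612  0.07597117 -5.57998571] 0.054813656936663374 11.925 [-0.97  0.51  0.48  1.71 -0.27  0.99 -0.94]
```

View pics/hang.png

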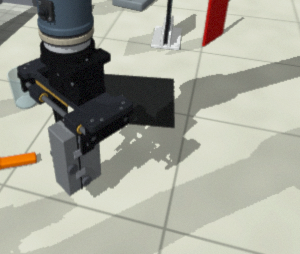

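Total weight is 5.7 N and the ratio is about 0.37, so the +x end is heavy and is already hanging down. I place the case at the mat centre and then take the tablet.

Run:
```python
from h import *
o=down(np.radians(-80.4)); x,y=.526,.018
manip.goto([x,y,.16],o); manip.sleep(.4)
manip.line_to([x,y,.105],speed=.08); manip.sleep(.2)
print(manip.line_to([x,y,.090],speed=.02,force_limit=2.5),status.read_tcp_pos(),force())
manip.move_gripper(.075); manip.sleep(.2); manip.line_to([x,y,.23],speed=.2)
# over the tablet: closing line along tablet x (6.7 deg or opposite)
for b in(6.7,186.7):
    q=solve_ik([.494,-.3266,.26],down(np.radians(b))); print(b,None if q is None else np.round(q,2))
p=vision.read_camera("top"); cv2.imwrite("pics/st.png",cv2.resize(p["img"][150:280,180:420],None,fx=3,fy=3))
m=np.array(status.read_tcp_pos()); print(m,status.read_t())
```

```text
True [0.52572087 0.01803741 0.09697191] [-1.5818354   0.28600062  5.65873268]
6.7 [-0.    0.35  0.68  1.72 -0.23  1.16  0.86]
186.7 [-0.29  0.5   1.16  1.73 -0.49  1.23 -2.03]
[0.52490629 0.01813298 0.2286081 ] 17.175
```

View pics/st.png

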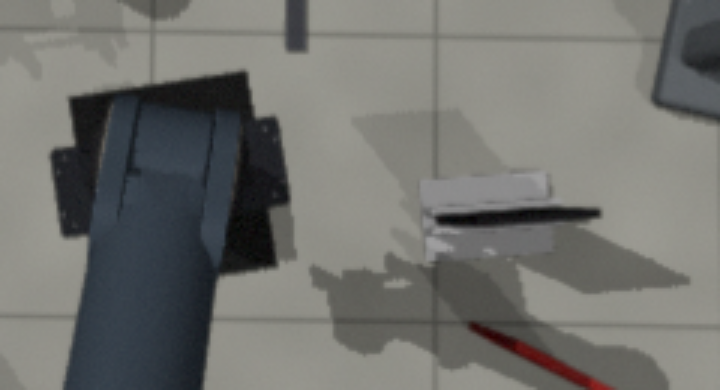

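The TCP at 0.097 m on contact matches the case standing upright on the mat. The view shows the arm over the mat and the tablet still in its rack at crop (515,214). I grip the tablet now and turn it to show a face to the side camera.

Run:
```python
from h import *
t=vision.read_camera("top")
q,f=fit([(t,mask(t,"tablet",(351,223)))],TAB,[.494,-.3266,.117]); print("tab",q.round(4),f)
b=np.radians(6.7); o=down(b); x,y=.494,q[1] if abs(q[1]+.3266)<.015 else -.3266
manip.move_gripper(.05,30)
manip.goto([x,y,.25],o); manip.line_to([x,y,.156],speed=.12)
manip.move_gripper(0,30); print(status.read_opening(),status.read_finger_force(),status.read_tcp_pos())
f0=force(4); manip.line_to([x,y,.29],speed=.12); print("dF",force(4)-f0,status.read_opening())
manip.goto([.55,-.2,.33],down(b+.8)); manip.sleep(.1)
p=vision.read_camera("side"); cv2.imwrite("pics/tab.png",cv2.resize(p["img"][60:300,200:450],None,fx=2.2,fy=2.2)); print(status.read_t())
```

```text
tab [ 0.4951 -0.3315  0.0993] 0.8256277401355122
0.009933634194223908 29.843494626693428 [ 0.494543  -0.3314505  0.1560476]
dF [-0.99950485  0.38550957 -1.70194943] 0.009823955199329448
23.8833
```

View pics/tab.png

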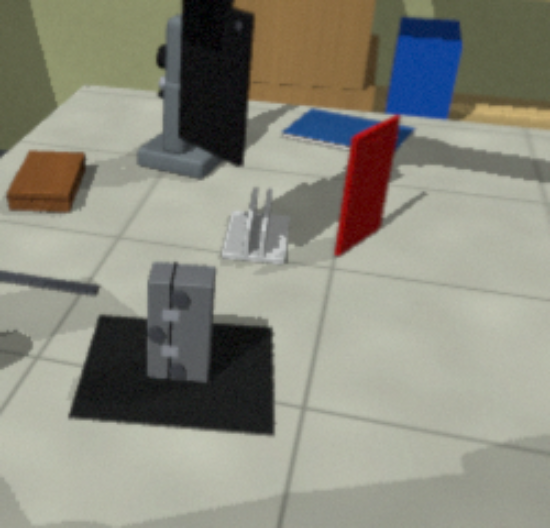

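The case stands upright on the mat at crop (180,320). The tablet face showing, the one towards tool +y, is plain black with a dot near the top right, so it's probably the back. I turn it to see the other face.

Run:
```python
from h import *
b=np.radians(6.7)
P=[.55,-.2,.33]
p=vision.read_camera("side"); A=p["img"][20:150,240:340]
manip.goto(P,down(b-1.2)); manip.sleep(.1); print(np.round(status.read_joints(),2))
p=vision.read_camera("side"); B=p["img"][20:150,240:340]
v=np.clip(np.hstack([A,B]).astype(float)*1.8,0,255).astype(np.uint8)
cv2.imwrite("pics/faces.png",cv2.resize(v,None,fx=4,fy=4,interpolation=2)); print(status.read_t())
```

```text
[-0.36  0.3   0.83  1.64 -0.23  1.3  -0.57]
25.7333
```

View pics/faces.png

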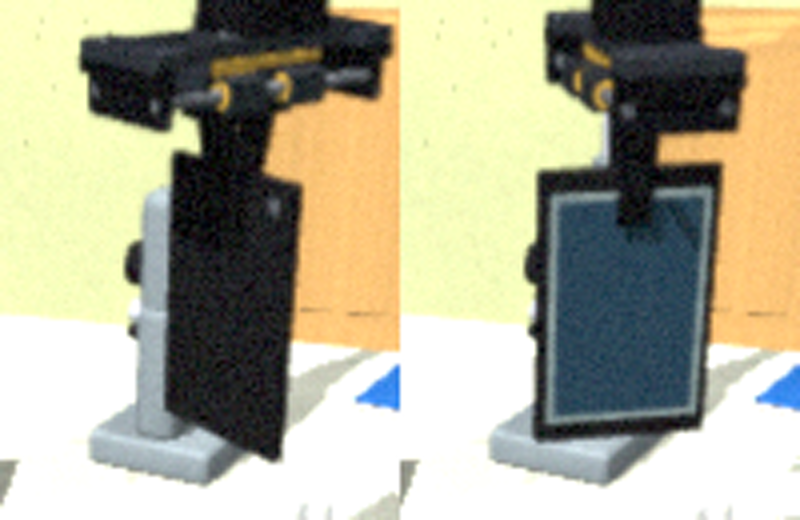

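The right-hand face, towards tool -y, carries the screen, so the back faces tool +y. I'll put the tablet on the robot side of the case with tool +y pointing at the case. First I refine the standing case's pose.

```bash
cat >> h.py <<'E'
CUP=[np.c_[P[:,2]-.035,P[:,1],.068-P[:,0]] for P in CASE]
def lean(q,th,gap,s=.146,up=0):
    "TCP for the tablet leaning at th on the -X face of the standing case"
    e=np.array([np.cos(q[2]),np.sin(q[2]),0]); Z=np.array([0,0,1.])
    X=-.035-.130*np.tan(th)-gap+s*np.sin(th)-.005*np.cos(th)
    return np.array([q[0],q[1],0])+X*e+Z*(.003+s*np.cos(th)+.005*np.sin(th)+up)
E
python3 - <<'E'
from h import *
manip.goto([.55,-.2,.345],down(np.radians(9.6))); 
t=vision.read_camera("top"); s=vision.read_camera("side")
q0=[.525,.018,np.radians(9.6)]
ms=mask(s,"case",proj(s,[.525,.018,.068])[0]); mt=mask(t,"case",proj(t,[.525,.018,.1])[0])
for ob in ([(s,ms)],[(t,mt)],[(s,ms),(t,mt)]):
    q,f=fit(ob,CUP,q0); print(q.round(4),np.degrees(q[2]).round(1),round(f,3),ob[0][1].sum())
print(status.read_t())
th=np.radians(14)
for u in(.2,.1,0):
    P=lean(q0,th,.003,up=u); j=solve_ik(P,down(q0[2],th)); print(P.round(3),None if j is None else np.round(j,2))
E
```

```text
[0.5249 0.0205 0.1912] 11.0 0.954 1537
[0.5255 0.0191 0.1691] 9.7 0.929 410
[0.5251 0.0191 0.1776] 10.2 0.939 1537
27.0083
[0.486 0.011 0.346] [-0.54  0.21  0.51  1.67 -0.07  1.53  0.15]
[0.486 0.011 0.246] [-0.51  0.28  0.49  1.81 -0.1   1.32  0.18]
[0.486 0.011 0.146] [-0.48  0.4   0.46  1.92 -0.16  1.11  0.23]
```

Run:
```python
from h import *
q=[.5252,.0188,.172]; th=np.radians(14); o=down(q[2],th)
manip.goto(lean(q,th,.004,up=.2),o); manip.line_to(lean(q,th,.004,up=.02),speed=.12); manip.sleep(.2)
hit=manip.line_to(lean(q,th,.004,up=-.005),speed=.02,force_limit=2.5)
print(hit,np.array(status.read_tcp_pos())-lean(q,th,.004),status.read_opening(),status.read_t())
p=vision.read_camera("side"); cv2.imwrite("pics/lean.png",cv2.resize(p["img"][90:290,200:400],None,fx=3,fy=3,interpolation=2))
```

```text
True [ 1.80761903e-04 -6.83270224e-05 -9.40293460e-05] 0.009196146472258025 30.675
```

View pics/lean.png

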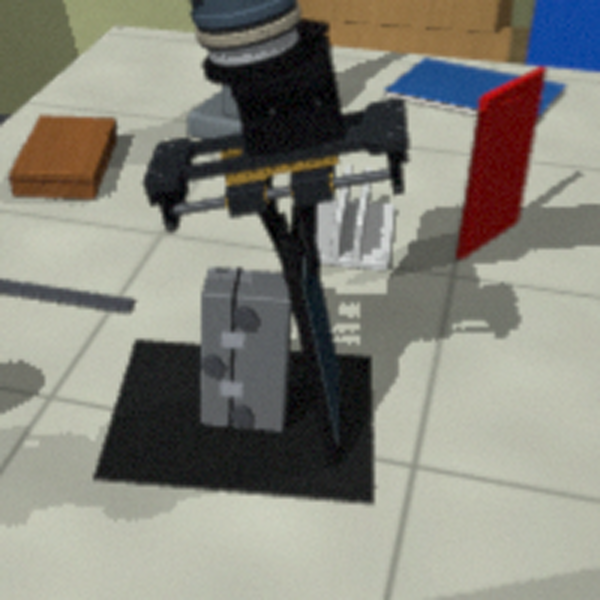

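The tablet's foot is on the mat at (335,455), the back is next to the case's top edge at (292,275), and the screen faces away. Contact came at the height I predicted. I release it, back off along the tablet, and look again.

Run:
```python
from h import *
th=np.radians(14); P=np.array(status.read_tcp_pos()); o=np.array(status.read_orientation())
manip.move_gripper(.026); manip.sleep(.4)
b=-Rn.from_rotvec(o).as_matrix()[:,2]
manip.line_to(P+b*.09,speed=.08)
manip.goto([.5,.3,.35],down(np.radians(-31))); manip.sleep(1)
s=vision.read_camera("side"); t=vision.read_camera("top")
v=np.hstack([cv2.resize(s["img"][150:290,200:330],(390,420)),cv2.resize(t["img"][110:270,130:290],(410,420))])
cv2.imwrite("pics/end.png",v); print(status.read_t(),status.read_tcp_pos())
```

```text
35.3167 [0.50000407 0.3000007  0.35002108]
```

View pics/end.png

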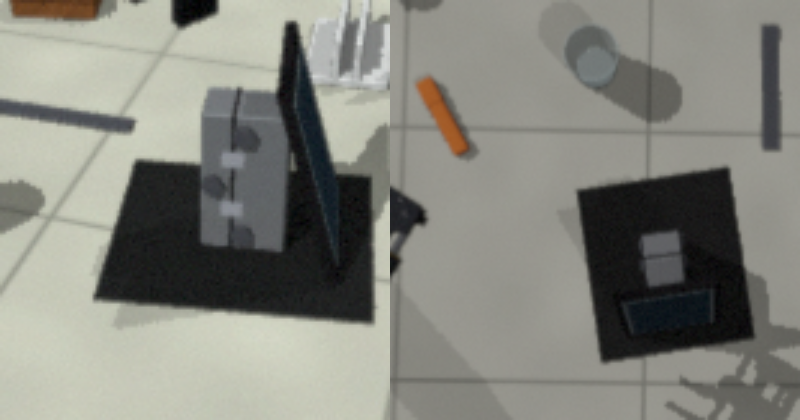

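The tablet leans on the upright case, screen out and tipped up, with its foot on the mat. The beaker, ruler and marker look unmoved and the robot is clear, so I hand in.

```bash
python3 -c "
from h import *
print(order.close_job())"
```

```text
the job is handed in; nothing more can be done
None
```

The job is handed in: the case stands upright on the mat with its heavy (+x) end down, and the tablet leans against it, screen outward and tipped slightly up, with the beaker, ruler and marker left untouched.

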